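# Lock the water bottle into the paper tape machine

## Task

The gummed paper tape machine needs water: take the filled water bottle that stands collar-down on the bench, set its collar in the machine's bayonet socket and feel for where the two lugs drop into the two gaps, push it down against the sprung valve and turn it clockwise (seen from above) about a quarter turn to the stop, then let it rise into its locking notches and let go. Leave it locked, upright and standing still; do not force it, and leave the other things on the bench where they are.

Things in the scene. Friction and masses are not known exactly. Their poses are not given: they have to be found in the camera images.
- water_bottle: Pale blue round plastic water bottle, 155 mm tall, 0.25 to 0.5 kg, standing upside down on its black valve collar. Origin: centre of the collar's flat underside; z runs up the bottle, x along the orange bar on its top (with a stripe down each side). Collar 48 mm in diameter, 0 to 24 mm above the origin, its lower edge tapered to 42 mm over the first 4 mm.
- bottle_grip (a point): On the bottle's axis, 125 mm above its origin: where to grip (plain 60 mm cylinder from 34 to 148 mm). Two like lugs stick out of opposite sides of the collar: 9 mm wide, out to 29.5 mm from the axis, 8 to 12 mm above the origin. The collar is screwed on (holds 1.2 N m), a little differently each time: the lug line lies anywhere within 30 degrees either way of the orange bar.
- socket: Bayonet socket: black cup, 75 mm outside, with a white lip of 50.4 mm bore, open upwards at the left front of the fixed grey tape machine. Origin: centre of the rim's top face, 100 mm above the bench, z up, x along the line of its two gaps. Within 100 mm of its axis the machine stays below 130 mm above the bench.
- socket_gap (a point): Rim at the +x gap, orange mark, 34 mm from the axis (a like one at -x). Each gap is 29 degrees wide: 4 degrees of play for a lug either way. With lugs on top of the lip the bottle's origin is 8 mm below the rim; with lugs down in the gaps it rests on the valve 11 mm below. Anticlockwise of a gap is solid.
- socket_notch (a point): Rim at the locking notch of the +x gap, green mark, 80 degrees clockwise (seen from above) of it. On the way the lip is 6 mm thick: a lug passes under it only with the bottle's origin 18 mm or more below the rim. The notch is 3 mm high, with 4 degrees of play and a solid stop beyond. Locked, the origin is 15 mm below the rim.
- valve (a joint): Sprung 38 mm valve disc in the socket, which the collar's underside presses down: 0 m at rest (top 11 mm below the rim), 0.011 m fully down. About 6.4 N to start moving it, about 12 N at 0.007 m (lugs just clear of the lip), about 15 N fully down; it holds a locked bottle up at 0.004 m.
- tape_machine: Grey steel gummed paper tape machine, fixed, 440 x 230 mm and 213 mm tall over the roll of brown paper tape at its back. Origin: centre of its underside; -x is its front (tape outlet, water tank), +y its left, where the socket stands 135 mm before and 78 mm left of the origin. A feed lever on its right side reaches 237 mm.
- candle_a: Bystander: white candle jar with a cork lid, 77 mm diameter, 82 mm tall, origin under its centre.
- candle_b: Bystander: white candle jar with a cork lid, 77 mm diameter, 82 mm tall, origin under its centre.
- tissue_pack: Bystander: green and white tissue pack, 75 x 105 x 56 mm, origin under its centre.
- candle_box_a: Bystander: brown kraft candle box, 85 x 85 x 95 mm, origin under its centre.
- candle_box_b: Bystander: brown kraft candle box, 85 x 85 x 95 mm, origin under its centre.
- spare_tape_roll: Bystander: spare roll of brown paper tape lying flat, 124 mm diameter, 70 mm tall, origin under its centre.
- bench_brush: Bystander: small bench brush with a wooden handle, about 200 mm long, lying on the bench; origin under its middle.
Things that resemble listed ones, but are neither listed nor needed, are in the scene too. There is more than one size of the water_bottle; the job needs the middle-sized.

How it is judged (in metres and radians):
On the way, in this order (a step that is already met when the one before it is completed fails the run):
1. the collar is down in the socket with its lugs in the gaps (origin 9.8 mm or more below the rim, within 4 mm of the axis) (z of water_bottle in the frame of socket below -0.0098 m and horizontal distance between water_bottle and socket below 0.004 m), for 0.05 s.
2. the bottle, in the socket, is pushed down against the spring until its lugs clear the lip (valve pressed 6.2 mm or more) (value of joint valve above 0.0062 m and horizontal distance between water_bottle and socket below 0.004 m), for 0.05 s.
At the end, for the whole second after the job is handed in: The bottle is locked in the socket: released and at rest, yet held down by its lugs in the notches with the valve pressed 2.8 to 5.4 mm (unlocked it would rise to 0), its origin 13.2 to 16.8 mm below the rim and within 3 mm of the socket's axis, upright within 5 degrees (value of joint valve between 0.0028 and 0.0054 m and z of water_bottle in the frame of socket between -0.0168 and -0.0132 m and horizontal distance between water_bottle and socket below 0.003 m and angle between water_bottle's own z axis and vertical below 0.09 rad and linear speed of water_bottle below 0.02 m/s and angular speed of water_bottle below 0.1 rad/s and contact force between water_bottle and the fingers below 0.1 N); the robot touches nothing.
It fails at once if the bottle was forced: more than 90 N between bottle and machine (contact force between water_bottle and tape_machine above 90 N).
It fails at once if a bystander was moved more than 30 mm (distance of any of candle_a, candle_b, tissue_pack, candle_box_a, candle_box_b, spare_tape_roll, bench_brush from where it was at the start of the episode above 0.03 m).
It also fails if it takes over 51 s, if anything falls off the work surface, if the arm or the gripper's body presses on something with over 40 N, if the wrist force passes 120 N, or if a joint passes its speed limit or range.

## Robot

A 6-joint arm with a two-finger parallel gripper is mounted at the origin on the work surface. World frame = base frame: x ahead of the robot, y to its left, z up, the work surface at z = 0. Lengths are in m, angles in degrees, forces in N, time in s.
With the tool pointing down it reaches from about 0.35 to 0.875 m from the base axis. Payload 4.2 kg.
Tool frame: the origin (TCP) lies midway between the tips of the shut fingers; the grasp point (between the pads) lies 19 mm behind it; z points along the fingers, y is the line along which they close (so a half turn about z gives the same grasp; the last joint's range is limited). The gripper opens to 87 mm and grips with 3 to 60 N. Pads are 19 mm wide; open, the fingers measure 117 mm over their backs; the gripper's body (75 mm by 190 mm) begins 51 mm behind the grasp point.
Start: joints at [89.072, 22.042, 0.453, 0, -68.411, -14.817], TCP at [0.17, 0.602, 0.183] pointing down, gripper open.
Joint ranges: [-179.83, 179.83], [-69.29, 118.12], [-61.27, 80.66], [-181.25, 117.63], [-171.15, -9.14], [-177.46, 177.46]. Speed limits (degrees/s): [159.86, 159.86, 180, 180, 180, 180].

## Interface

Orientations are given as a 3x3 rotation matrix whose columns are the frame's x, y, z axes.
In Python, from station import sense, capture, camera_params, finish_job gives the robot as it stands.
- The arm moves only by the tool drive_tool, never from a script. Its argument "rows" is a list of rows, each an object of numbers: "tx", "ty", "tz": the shift along the tool's x, y, z in cm; "ax", "ay", "az": the turn, a rotation vector about the tool's x, y, z in rad; "claw": the finger opening in cm, from 0 to 8.7. In form: [{"tx": .., "ty": .., "tz": .., "ax": .., "ay": .., "az": .., "claw": ..}, ...]. A call has 1 to 10 rows; each row shifts and turns the commanded pose from where the row before left it, along the tool's axes as they then stand; what a row does not reach is not made up. A row lasts 1/12 s, in which the tool goes at most 41.7 mm and 7.16 degrees, less where a joint would pass 70% of its speed; a pose out of reach is approached as far as the arm can. A call with a gripper value outside its range is refused whole. The fingers move at their own pace and stop on an object; the grip force is fixed at half the most. Time passes only in rows, so rows that do not move let the fingers close. It gives the time, the measured TCP pose, the force, the opening and the grip force at its end, in the units of the state.
- sense(): the state, without advancing time (a new reading comes with each control period).
- capture(name): name is "scene" or "top" or "wrist"; returns (picture, depth): 420x560x3 uint8, red, green, blue; 420x560 float32, m along the optical axis (not along the pixel's ray), 0 where there is no reading.
- camera_params(name): a dict with "intrinsics" (3x3 intrinsics, pixels), "R" (3x3) and "t" (3): a world point X has camera coordinates R X + t; the wrist camera has in their place "tool_from_camera" (4x4, takes a point from camera to tool coordinates, whose origin is the TCP and whose axes are the flange's). Camera axes: x right, y down, z forward; pixel columns grow to the right and rows downward; lengths in m; the calibration is good to about 2 mm. A picture is of the moment at which its call begins: read the wrist's pose just before it. camera_params takes no time and is no camera call.
- finish_job(): hands the job in; it is judged then, once.
The state is a dict: "time_s": time; "joints": joint angles; "joint_velocities": joint speeds; "effort": joint torques, N m; "tcp_pos": TCP position; "ee_rot": TCP orientation; "wrist_force": force on the tool from outside, world axes, zero at the start; "moment": the same for the moment, N m; "gripper_width": opening from 0.0 (shut) to 1.0 (fully open); "gripper_force": force on a finger pad.
Only numpy, scipy, OpenCV 4.12 (cv2) and the standard library are available. Lean on these libraries where they do the work, as an engineer would, in place of code of your own. Each camera call takes 0.05 s, during which the arm holds its last target. There are 200 camera calls.

## Working session

There is one attempt and no reset: what is moved stays moved. The work goes in short steps, Python scripts to look and compute and a tool call to move; the robot and the scene stay as the last step left them, time stands still between calls to the robot, and variables do not carry over. Pictures are saved under pics/ and viewed, at most 10 in all, crops included, and the job is handed in when it is done.

Besides the shell and the picture viewer there is one more tool, called after ">>>" as name([rows], argument=value, ...), one row to a line, values as JSON. drive_tool: Moves the arm, as the interface text tells. Its arguments: {"type":"object","properties":{"rows":{"type":"array"}},"required":["rows"]}

```bash
mkdir -p pics
cat > h.py <<'E'
import numpy as np, cv2
from station import sense, capture, camera_params, finish_job
def pts(name,dep,s=None):
    p=camera_params(name);K=np.array(p['intrinsics'])
    v,u=np.mgrid[:420,:560]
    c=np.stack([(u-K[0,2])/K[0,0]*dep,(v-K[1,2])/K[1,1]*dep,dep],-1)
    if name=='wrist':
        T=np.array(p['tool_from_camera']);c=c@T[:3,:3].T+T[:3,3]
        return c@np.array(s['ee_rot']).T+np.array(s['tcp_pos'])
    return (c-np.array(p['t']))@np.array(p['R'])
def grab(name):
    s=sense();im,d=capture(name);return im,pts(name,d,s),d,s
E
python3 - <<'E'
from h import *
print({k:v for k,v in sense().items() if k in('time_s','tcp_pos','ee_rot','gripper_width')})
ims=[]
for n in('scene','top'):
    im,P,d,s=grab(n);np.savez(n,im=im,P=P,d=d);ims.append(im)
    cv2.imwrite(f'pics/{n}0.png',im[...,::-1])
E
```

```text
{'time_s': 0.0, 'tcp_pos': array([0.16942045, 0.60088393, 0.18227759]), 'ee_rot': array([[ 9.62415040e-01, -2.71582498e-01, -4.86767615e-04],
       [-2.71582915e-01, -9.62412760e-01, -2.09770268e-03],
       [ 1.01227970e-04,  2.15105838e-03, -9.99997681e-01]]), 'gripper_width': 0.9983690395684512}
```

View pics/scene0.png

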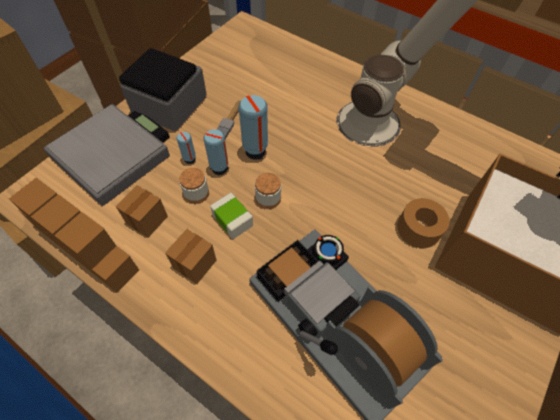

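View pics/top0.png

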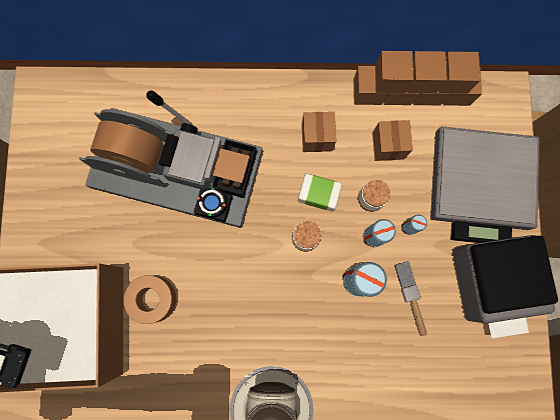

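Three bottles are visible. In the top view they are large at (365,279), middle at (379,232) and small at (415,223); in the scene view they are at (255,125), (216,150) and (187,147). The middle one should have its top at 155 mm. The socket is at top (212,202), scene (329,249). I'll measure heights and poses, and crop for confirmation.

```bash
cat > m.py <<'E'
from h import *
def ray(name,u,v,z):
    p=camera_params(name);K=np.array(p['intrinsics']);R=np.array(p['R']);c=-R.T@np.array(p['t'])
    d=R.T@np.linalg.solve(K,[u,v,1]);return c+d*(z-c[2])/d[2]
E
python3 - <<'E'
from m import *
for n in('scene','top'):
    z=np.load(n+'.npz');im,P=z['im'],z['P'];hsv=cv2.cvtColor(im,cv2.COLOR_RGB2HSV)
    H,S,V=cv2.split(hsv)
    blue=((H>85)&(H<112)&(S>50)&(V>110)).astype(np.uint8)
    nn,lab,st,cen=cv2.connectedComponentsWithStats(cv2.morphologyEx(blue,cv2.MORPH_CLOSE,np.ones((7,7))))
    for i in range(1,nn):
        if st[i,4]<100: continue
        m=(lab==i);q=P[m];ztop=np.percentile(q[:,2],95)
        t=m&(P[...,2]>ztop-.006);q=P[t]
        r=m&(P[...,2]>ztop-.006)&((H<8)|(H>172))&(S>120)
        print(n,cen[i].round(),st[i,4],'ztop',ztop.round(4),'mean',q.mean(0).round(4),'mid',((q.max(0)+q.min(0))/2).round(4),'ext',np.ptp(q,axis=0).round(3))
        if r.sum()>8:
            b=P[r][:,:2];w=np.linalg.svd(b-b.mean(0))[2][0];print('  bar',b.mean(0).round(4),np.degrees(np.arctan2(w[1],w[0])).round(1),r.sum())
    # socket colours
    c=(212,202) if n=='top' else (329,249)
    u,v=np.meshgrid(np.arange(560),np.arange(420));near=np.hypot(u-c[0],v-c[1])<28
    for nm,m in(('white',(S<40)&(V>170)),('orange',(H>3)&(H<20)&(S>170)&(V>150)),('green',(H>45)&(H<85)&(S>90))):
        m=m&near;vv,uu=np.nonzero(m)
        if len(uu)==0: continue
        k,l,s2,ce=cv2.connectedComponentsWithStats(m.astype(np.uint8))
        print(n,nm,[(ce[i].round(1),s2[i,4],ray(n,*ce[i],.1)[:2].round(4),np.median(P[l==i],0).round(4)) for i in range(1,k) if s2[i,4]>2])
        if nm=='white':
            (ex,ey),ax,an=cv2.fitEllipse(np.stack([uu,vv],1).astype(np.float32));print('ell',ex,ey,ray(n,ex,ey,.1).round(4))
a=cv2.resize(np.load('top.npz')['im'][200:310,330:440],(600,600),interpolation=2)
b=cv2.resize(np.load('top.npz')['im'][172:232,182:242],(400,400),interpolation=2)
b=np.vstack([cv2.resize(b,(200,200)),cv2.resize(np.load('scene.npz')['im'][225:275,305:355],(200,200)),np.zeros((200,200,3),np.uint8)])
cv2.imwrite('pics/crop1.png',np.hstack([a,b])[...,::-1])
E
```

```text
scene [253. 105.] 368 ztop 0.214 mean [ 0.3441 -0.2209  0.2162] mid [0.645  0.0272 0.6073] ext [0.681 0.573 0.799]
  bar [ 0.3381 -0.2218] 63.7 33
scene [214. 137.] 189 ztop 0.1585 mean [ 0.4586 -0.2712  0.1559] mid [ 0.4584 -0.2717  0.1561] ext [0.048 0.048 0.007]
  bar [ 0.4535 -0.2703] 104.2 26
scene [328. 249.] 157 ztop 0.0924 mean [0.539  0.1616 0.0956] mid [0.7514 0.2279 0.5465] ext [0.468 0.172 0.92 ]
scene white []Traceback (most recent call last):
  File "<stdin>", line 24, in <module>
cv2.error: OpenCV(4.12.0) /io/opencv/modules/imgproc/src/shapedescr.cpp:361: error: (-201:Incorrect size of input array) There should be at least 5 points to fit the ellipse in function 'fitEllipseNoDirect'
```

Run:
```python
from m import *
for n in('scene','top'):
    z=np.load(n+'.npz');im,P=z['im'],z['P'];H,S,V=cv2.split(cv2.cvtColor(im,cv2.COLOR_RGB2HSV))
    dd=np.hypot(P[...,0]-.4586,P[...,1]+.271)
    m=(dd<.045)&(abs(P[...,2]-.156)<.006);q=P[m]
    vv,uu=np.nonzero(m);e=cv2.minEnclosingCircle(q[:,:2].astype(np.float32))
    print(n,m.sum(),'z',np.median(q[:,2]).round(4),'mean',q.mean(0).round(4),'encl',np.round(e[0],4),round(e[1],4),'ray',ray(n,uu.mean(),vv.mean(),.155).round(4))
    r=m&((H<14)|(H>170))&(S>110);b=np.array([ray(n,u,v,.155)[:2] for v,u in np.argwhere(r)])
    w=np.linalg.svd(b-b.mean(0))[2][0];print('  bar',b.mean(0).round(4),np.degrees(np.arctan2(w[1],w[0])).round(1),len(b))
    c=(212,202) if n=='top' else (329,249)
    u,v=np.meshgrid(np.arange(560),np.arange(420));near=np.hypot(u-c[0],v-c[1])<22
    for nm,mm in(('white',(S<70)&(V>120)),('orange',(H>3)&(H<20)&(S>150)&(V>150)),('green',(H>45)&(H<85)&(S>90))):
        mm=mm&near;vv,uu=np.nonzero(mm)
        k,l,s2,ce=cv2.connectedComponentsWithStats(mm.astype(np.uint8))
        print(n,nm,[(ce[i].round(1),s2[i,4],ray(n,*ce[i],.1)[:2].round(4)) for i in range(1,k) if s2[i,4]>2])
        if nm=='white' and len(uu)>5:
            el=cv2.fitEllipse(np.stack([uu,vv],1).astype(np.float32));print('ell',el,ray(n,*el[0],.1).round(4))
a=cv2.resize(np.load('top.npz')['im'][205:305,340:440],(400,400),interpolation=2)
b=cv2.resize(np.load('top.npz')['im'][178:228,187:237],(400,400),interpolation=2)
cv2.imwrite('pics/crop1.png',np.hstack([a,b])[...,::-1])
```

```text
scene 255 z 0.1555 mean [ 0.4591 -0.2726  0.1551] encl [ 0.459  -0.2738] 0.0294 ray [ 0.4591 -0.2726  0.155 ]
  bar [ 0.4549 -0.2775] 106.2 37
scene white [(array([334.6, 242.9]), np.int32(87), array([0.516 , 0.1661])), (array([323. , 252.2]), np.int32(84), array([0.5554, 0.156 ])), (array([318.2, 264.3]), np.int32(26), array([0.5901, 0.1641])), (array([327.8, 268.1]), np.int32(52), array([0.5847, 0.1883]))]
ell ((327.9013977050781, 252.5362548828125), (22.74349594116211, 32.76459503173828), 10.789885520935059) [0.5489 0.1665 0.1   ]
scene orange [(array([319.5, 237.5]), np.int32(4), array([0.5254, 0.1267])), (array([338.2, 256.6]), np.int32(5), array([0.5434, 0.1931]))]
scene green [(array([336.8, 238.2]), np.int32(5), array([0.5013, 0.1635])), (array([319.7, 257.4]), np.int32(14), array([0.5722, 0.1571]))]
top 393 z 0.1548 mean [ 0.4537 -0.2755  0.1549] encl [ 0.454  -0.2753] 0.0297 ray [ 0.4537 -0.2755  0.155 ]
  bar [ 0.454  -0.2772] -72.6 71
top white [(array([193.8, 198. ]), np.int32(106), array([0.5422, 0.2042])), (array([213.3, 193.9]), np.int32(82), array([0.5534, 0.1539])), (array([233., 197.]), np.int32(3), array([0.5455, 0.1025])), (array([208.2, 208.8]), np.int32(79), array([0.5139, 0.1662])), (array([230.8, 208.2]), np.int32(53), array([0.5158, 0.1075]))]
ell ((211.41165161132812, 201.81117248535156), (23.806669235229492, 42.1372184753418), 104.9825668334961) [0.5324 0.1583 0.1   ]
top orange [(array([198. , 197.7]), np.int32(7), array([0.543 , 0.1934])), (array([223.5, 204.5]), np.int32(6), array([0.5255, 0.1268]))]
top green [(array([212.4, 188.1]), np.int32(11), array([0.5688, 0.1567])), (array([209.3, 214.2]), np.int32(10), array([0.4998, 0.1629]))]
```

View pics/crop1.png

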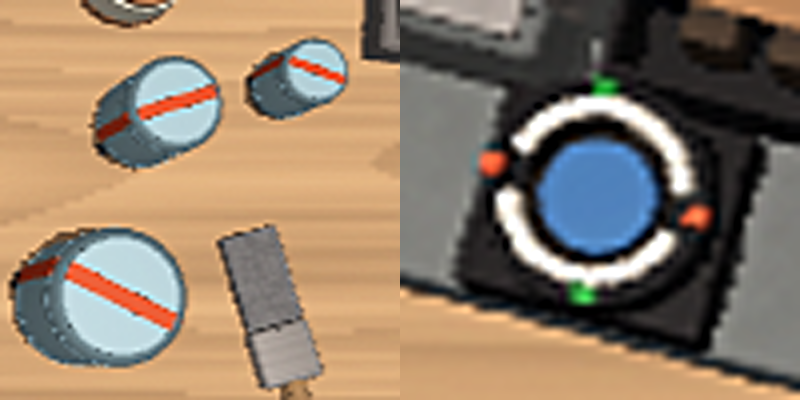

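The crop confirms it. The middle bottle (top view (381,229)) has its top at 155 mm and a radius of 29.5 mm, so it matches; the others are about 214 mm tall and clearly smaller. The socket's orange gap marks are at (198,198) and (223,204), with green notch marks at (212,188) and (209,214).

```bash
cat > to.py <<'E'
import sys
from h import *
s=sense();R=np.array(s['ee_rot']);t=np.array(s['tcp_pos']);g=np.array([float(a) for a in sys.argv[1:4]])
print('t',s['time_s'],'tcp',t.round(4),'yaw',np.degrees(np.arctan2(R[1,0],R[0,0])).round(2),'shift cm (tool)',((g-t)@R*100).round(2),'F',np.round(s['wrist_force'],1),'M',np.round(s['moment'],2),'w',s['gripper_width'])
E
python3 -c "
from h import *
print(np.round(camera_params('wrist')['tool_from_camera'],3),camera_params('wrist')['intrinsics'])"; python3 to.py .5343 .16 .34
```

```text
[[-0.    -0.963 -0.27   0.074]
 [ 1.    -0.     0.001  0.001]
 [-0.001 -0.27   0.963 -0.202]
 [ 0.     0.     0.     1.   ]] [[359.58714086   0.         282.91228527]
 [  0.         359.58714086 207.49570231]
 [  0.           0.           1.        ]]
t 0.1 tcp [0.1694 0.601  0.1824] yaw -15.76 shift cm (tool) [ 47.09  32.56 -15.69] F [-0.2  0.4 -0.6] M [-0.03  0.02 -0.03] w 0.9991017730164151
```

>>> drive_tool([
  {"tz":-4},
  {"tz":-4},
  {"tz":-4,"tx":1,"ty":0.7},
  {"tx":3.3,"ty":2.3,"tz":-2},
  {"tx":3.3,"ty":2.3,"tz":-1.6},
  {"tx":3.3,"ty":2.3},
  {"tx":3.3,"ty":2.3},
  {"tx":3.3,"ty":2.3},
  {"tx":3.3,"ty":2.3},
  {"tx":3.3,"ty":2.3},
])

```text
invalid input at $.rows[0]: expected keys tx, ty, tz, ax, ay, az, claw
```

>>> drive_tool([
  {"tx":3.3,"ty":2.3},
  {"tx":3.3,"ty":2.3},
  {"tx":3.3,"ty":2.3},
  {"tx":3.3,"ty":2.3},
  {"tx":3.3,"ty":2.3},
  {"tx":3.3,"ty":2.3},
  {},
  {},
])

```text
invalid input at $.rows[0]: expected keys tx, ty, tz, ax, ay, az, claw
```

```bash
python3 to.py .455 -.274 .26
python3 - <<'E'
from h import *
im,P,d,s=grab('wrist');np.savez('w1',im=im,P=P,d=d,t=s['tcp_pos'],R=s['ee_rot']);cv2.imwrite('pics/w1.png',im[...,::-1]);print(s['joints'])
E
```

```text
t 0.1 tcp [0.1694 0.601  0.1824] yaw -15.76 shift cm (tool) [51.24 76.47 -7.61] F [-0.2  0.4 -0.6] M [-0.03  0.02 -0.03] w 0.9991017730164151
[ 8.90704314e+01  2.20865280e+01  3.87846490e-01 -2.39254952e-02
 -6.84112332e+01 -1.48180696e+01]
```

View pics/w1.png

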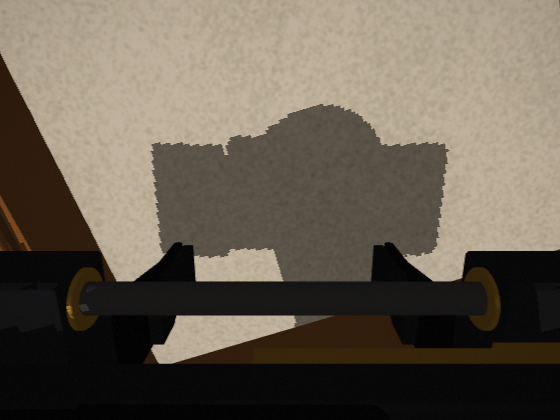

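The rows need all keys. The wrist picture shows the fingers spanning rows 250–340, with the area below the TCP visible above them.

>>> drive_tool([
  {"tx":0,"ty":0,"tz":-4,"ax":0,"ay":0,"az":0,"claw":8.7},
  {"tx":0,"ty":0,"tz":-4,"ax":0,"ay":0,"az":0,"claw":8.7},
  {"tx":1,"ty":0.7,"tz":-4,"ax":0,"ay":0,"az":0,"claw":8.7},
  {"tx":3.3,"ty":2.3,"tz":-2,"ax":0,"ay":0,"az":0,"claw":8.7},
  {"tx":3.3,"ty":2.3,"tz":-1.6,"ax":0,"ay":0,"az":0,"claw":8.7},
  {"tx":3.3,"ty":2.3,"tz":0,"ax":0,"ay":0,"az":0,"claw":8.7},
  {"tx":3.3,"ty":2.3,"tz":0,"ax":0,"ay":0,"az":0,"claw":8.7},
  {"tx":3.3,"ty":2.3,"tz":0,"ax":0,"ay":0,"az":0,"claw":8.7},
  {"tx":3.3,"ty":2.3,"tz":0,"ax":0,"ay":0,"az":0,"claw":8.7},
  {"tx":3.3,"ty":2.3,"tz":0,"ax":0,"ay":0,"az":0,"claw":8.7},
])

```text
time_s: 0.98
tcp_pos: [0.3537, 0.376, 0.3371]
ee_rot: [[0.963, -0.271, -0.0], [-0.271, -0.963, 0.0], [-0.0, 0.0, -1.0]]
wrist_force: [0.6, 0.9, -0.0]
gripper_width: 1.001
gripper_force: 0.0
```

>>> drive_tool([
  {"tx":3.3,"ty":2.3,"tz":0,"ax":0,"ay":0,"az":0,"claw":8.7},
  {"tx":3.3,"ty":2.3,"tz":0,"ax":0,"ay":0,"az":0,"claw":8.7},
  {"tx":3.3,"ty":2.3,"tz":0,"ax":0,"ay":0,"az":0,"claw":8.7},
  {"tx":3.3,"ty":2.3,"tz":0,"ax":0,"ay":0,"az":0,"claw":8.7},
  {"tx":3.3,"ty":2.3,"tz":0,"ax":0,"ay":0,"az":0,"claw":8.7},
  {"tx":3.3,"ty":2.3,"tz":0,"ax":0,"ay":0,"az":0,"claw":8.7},
  {"tx":3.3,"ty":2.3,"tz":0,"ax":0,"ay":0,"az":0,"claw":8.7},
  {"tx":0,"ty":0,"tz":0,"ax":0,"ay":0,"az":0,"claw":8.7},
  {"tx":0,"ty":0,"tz":0,"ax":0,"ay":0,"az":0,"claw":8.7},
])

```text
time_s: 1.73
tcp_pos: [0.5325, 0.1584, 0.3361]
ee_rot: [[0.961, -0.275, -0.002], [-0.275, -0.961, -0.001], [-0.002, 0.001, -1.0]]
wrist_force: [-0.7, 0.2, -0.4]
gripper_width: 1.001
gripper_force: 0.0
```

```bash
cat > sock.py <<'E'
from h import *
im,P,d,s=grab('wrist');cv2.imwrite('pics/w_s.png',im[...,::-1]);print('j',np.round(s['joints'],1))
R=np.array(s['ee_rot']);t=np.array(s['tcp_pos']);p=camera_params('wrist');K=np.array(p['intrinsics']);T=np.array(p['tool_from_camera'])
def wray(u,v,z):
    dd=R@T[:3,:3]@np.linalg.solve(K,[u,v,1]);c=R@T[:3,3]+t;return c+dd*(z-c[2])/dd[2]
H,S,V=cv2.split(cv2.cvtColor(im,cv2.COLOR_RGB2HSV))
D=np.hypot(P[...,0]-.534,P[...,1]-.16)<.045
for nm,m in(('white',(S<70)&(V>120)),('orange',(H>3)&(H<20)&(S>150)&(V>150)),('green',(H>45)&(H<85)&(S>90))):
    m=(m&D).astype(np.uint8);k,l,s2,ce=cv2.connectedComponentsWithStats(m)
    c=[(wray(*ce[i],.1),s2[i,4],np.median(P[l==i][:,2])) for i in range(1,k) if s2[i,4]>4]
    for a in c: print(nm,a[0][:2].round(4),a[1],a[2].round(4))
    c.sort(key=lambda a:-a[1])
    if nm!='white' and len(c)>1:
        a,b=c[0][0],c[1][0];print(' mid',((a+b)/2)[:2].round(4),'ang',np.degrees(np.arctan2(*(a-b)[1::-1])).round(1))
    if nm=='white':
        q=np.array([wray(u,v,.1)[:2] for v,u in np.argwhere(m)],np.float32);print(' circ',cv2.minEnclosingCircle(q))
E
python3 sock.py; python3 to.py .455 -.274 .26
```

```text
j [ 33.3  11.5   7.   -0.  -85.7  40.7]
white [0.5556 0.1542] 206 0.1006
white [0.5145 0.1644] 202 0.1005
 circ ((0.5347363948822021, 0.15957355499267578), 0.0305230263620615)
green [0.5692 0.1568] 44 0.1011
green [0.5005 0.1621] 31 0.1017
 mid [0.5349 0.1595] ang -4.4
t 1.7833 tcp [0.5318 0.1596 0.3365] yaw -15.86 shift cm (tool) [ 4.46 43.8   7.67] F [0.4 0.4 0.2] M [-0.02  0.04 -0.01] w 1.003296242221893
```

View pics/w_s.png

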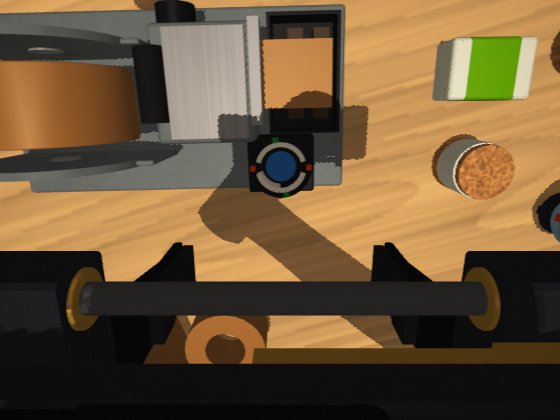

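The wrist view shows the socket at px (281,166), with its green marks above and below and orange marks left and right. It lies at (0.5347, 0.1597) with the gap line at 75.5°. Next is the bottle.

>>> drive_tool([
  {"tx":0.5,"ty":4,"tz":0,"ax":0,"ay":0,"az":0,"claw":8.7},
  {"tx":0.4,"ty":4,"tz":0,"ax":0,"ay":0,"az":0,"claw":8.7},
  {"tx":0.4,"ty":4,"tz":0,"ax":0,"ay":0,"az":0,"claw":8.7},
  {"tx":0.4,"ty":4,"tz":0,"ax":0,"ay":0,"az":0,"claw":8.7},
  {"tx":0.4,"ty":4,"tz":0.6,"ax":0,"ay":0,"az":0,"claw":8.7},
  {"tx":0.4,"ty":4,"tz":1,"ax":0,"ay":0,"az":0,"claw":8.7},
  {"tx":0.4,"ty":4,"tz":1,"ax":0,"ay":0,"az":0,"claw":8.7},
  {"tx":0.4,"ty":4,"tz":1,"ax":0,"ay":0,"az":0,"claw":8.7},
  {"tx":0.4,"ty":4,"tz":1,"ax":0,"ay":0,"az":0,"claw":8.7},
  {"tx":0.4,"ty":4,"tz":1,"ax":0,"ay":0,"az":0,"claw":8.7},
])

```text
time_s: 2.62
tcp_pos: [0.4623, -0.236, 0.2812]
ee_rot: [[0.963, -0.268, 0.001], [-0.268, -0.963, 0.0], [0.001, -0.0, -1.0]]
wrist_force: [1.5, -0.3, 0.4]
gripper_width: 1.001
gripper_force: 0.0
```

>>> drive_tool([
  {"tx":0.4,"ty":3.8,"tz":1,"ax":0,"ay":0,"az":0,"claw":8.7},
  {"tx":0,"ty":0,"tz":0,"ax":0,"ay":0,"az":0,"claw":8.7},
  {"tx":0,"ty":0,"tz":0,"ax":0,"ay":0,"az":0,"claw":8.7},
])

```text
time_s: 2.87
tcp_pos: [0.4556, -0.2737, 0.2703]
ee_rot: [[0.962, -0.273, -0.002], [-0.273, -0.962, 0.001], [-0.002, -0.0, -1.0]]
wrist_force: [0.1, -0.5, 0.7]
gripper_width: 1.0
gripper_force: 0.0
```

```bash
python3 - <<'E'
from h import *
im,P,d,s=grab('wrist');cv2.imwrite('pics/w_b.png',im[...,::-1])
R=np.array(s['ee_rot']);t=np.array(s['tcp_pos']);p=camera_params('wrist');K=np.array(p['intrinsics']);T=np.array(p['tool_from_camera'])
def wray(u,v,z):
    dd=R@T[:3,:3]@np.linalg.solve(K,[u,v,1]);c=R@T[:3,3]+t;return c+dd*(z-c[2])/dd[2]
H,S,V=cv2.split(cv2.cvtColor(im,cv2.COLOR_RGB2HSV))
m=(np.hypot(P[...,0]-.455,P[...,1]+.274)<.05)&(abs(P[...,2]-.155)<.005)
q=np.array([wray(u,v,.155)[:2] for v,u in np.argwhere(m)],np.float32)
print(m.sum(),np.argwhere(m).mean(0),'mean',q.mean(0),'circ',cv2.minEnclosingCircle(q),'z',np.median(P[m][:,2]))
r=m&((H<14)|(H>170))&(S>110);b=np.array([wray(u,v,.155)[:2] for v,u in np.argwhere(r)])
w=np.linalg.svd(b-b.mean(0))[2][0];print('bar',b.mean(0).round(4),np.degrees(np.arctan2(w[1],w[0])),len(b),s['joints'].round(1))
# big bottle
L=(P[...,2]>.19)&(P[...,2]<.23)&(P[...,1]<-.15);q=P[L];print('tall',len(q),q[:,:2].min(0),q[:,:2].max(0))
c,_=cv2.minEnclosingCircle(q[:,:2].astype(np.float32)) if len(q) else (0,0);print(c,_)
E
python3 to.py .454 -.275 .106
```

```text
3013 [188.32027879 286.13242615] mean [ 0.45708907 -0.2781275 ] circ ((0.4568100571632385, -0.2780313193798065), 0.02912835404276848) z 0.15549961147853508
bar [ 0.4555 -0.278 ] -72.88634660270229 490 [-13.5  10.   -3.9  -0.  -76.3  87.7]
tall 3286 [ 0.32055091 -0.27068897] [ 0.37243252 -0.18907769]
(0.3356453776359558, -0.230289027094841) 0.04172762483358383
t 2.9167 tcp [ 0.4562 -0.2729  0.271 ] yaw -15.72 shift cm (tool) [-0.15  0.27 16.5 ] F [0.1 0.9 0.3] M [ 0.02 -0.02 -0.01] w 0.9997002522324295
```

View pics/w_b.png

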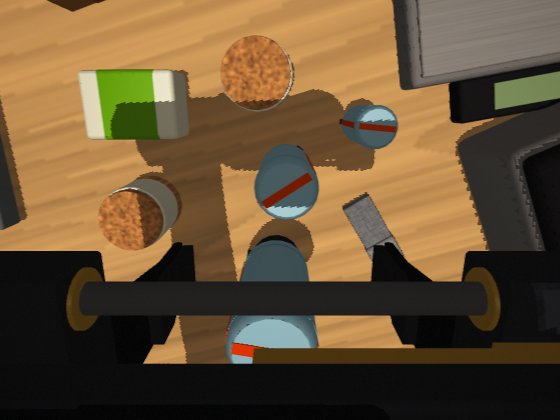

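The middle bottle's top is at px (286,188), between the fingers, with its bar at 107°. The large bottle sits behind it at (270,340), clear of the gripper body. I'll descend and grip.

>>> drive_tool([
  {"tx":0.05,"ty":0.4,"tz":3,"ax":0,"ay":0,"az":0,"claw":8.7},
  {"tx":0,"ty":0,"tz":3.5,"ax":0,"ay":0,"az":0,"claw":8.7},
  {"tx":0,"ty":0,"tz":3.5,"ax":0,"ay":0,"az":0,"claw":8.7},
  {"tx":0,"ty":0,"tz":3.5,"ax":0,"ay":0,"az":0,"claw":8.7},
  {"tx":0,"ty":0,"tz":3,"ax":0,"ay":0,"az":0,"claw":8.7},
  {"tx":0,"ty":0,"tz":0,"ax":0,"ay":0,"az":0,"claw":8.7},
  {"tx":0,"ty":0,"tz":0,"ax":0,"ay":0,"az":0,"claw":5},
  {"tx":0,"ty":0,"tz":0,"ax":0,"ay":0,"az":0,"claw":5},
  {"tx":0,"ty":0,"tz":0,"ax":0,"ay":0,"az":0,"claw":5},
  {"tx":0,"ty":0,"tz":0,"ax":0,"ay":0,"az":0,"claw":5},
])

```text
time_s: 3.75
tcp_pos: [0.4574, -0.2776, 0.1086]
ee_rot: [[0.963, -0.27, 0.005], [-0.27, -0.963, -0.001], [0.005, 0.0, -1.0]]
wrist_force: [-0.7, 0.8, 0.2]
gripper_width: 0.783
gripper_force: 0.0
```

>>> drive_tool([
  {"tx":0,"ty":0,"tz":0,"ax":0,"ay":0,"az":0,"claw":4},
  {"tx":0,"ty":0,"tz":0,"ax":0,"ay":0,"az":0,"claw":4},
  {"tx":0,"ty":0,"tz":0,"ax":0,"ay":0,"az":0,"claw":4},
])

```text
time_s: 4.0
tcp_pos: [0.4566, -0.2778, 0.1076]
ee_rot: [[0.963, -0.271, 0.003], [-0.271, -0.963, -0.001], [0.003, 0.0, -1.0]]
wrist_force: [0.7, 1.2, 4.8]
gripper_width: 0.659
gripper_force: 30.0
```

```bash
python3 to.py .455 -.276 .34
```

```text
t 4.0 tcp [ 0.4566 -0.2778  0.1076] yaw -15.74 shift cm (tool) [ -0.13  -0.13 -23.24] F [0.7 1.2 4.8] M [ 0.46 -0.07 -0.04] w 0.6590593426439063
```

>>> drive_tool([
  {"tx":0,"ty":0,"tz":-2,"ax":0,"ay":0,"az":0,"claw":4},
  {"tx":0,"ty":0,"tz":-4,"ax":0,"ay":0,"az":0,"claw":4},
  {"tx":0,"ty":0,"tz":-4,"ax":0,"ay":0,"az":0,"claw":4},
  {"tx":0,"ty":0,"tz":-4,"ax":0,"ay":0,"az":0,"claw":4},
  {"tx":0,"ty":0,"tz":-4,"ax":0,"ay":0,"az":0,"claw":4},
  {"tx":0,"ty":0,"tz":-2,"ax":0,"ay":0,"az":0,"claw":4},
  {"tx":-0.2,"ty":-2,"tz":0,"ax":0,"ay":0,"az":0,"claw":4},
  {"tx":-0.4,"ty":-3,"tz":0,"ax":0,"ay":0,"az":0,"claw":4},
  {"tx":-0.4,"ty":-4,"tz":0,"ax":0,"ay":0,"az":0,"claw":4},
  {"tx":-0.4,"ty":-4,"tz":0,"ax":0,"ay":0,"az":0,"claw":4},
])

```text
time_s: 4.83
tcp_pos: [0.476, -0.1473, 0.3043]
ee_rot: [[0.962, -0.274, -0.004], [-0.274, -0.962, 0.002], [-0.004, -0.001, -1.0]]
wrist_force: [1.1, -0.0, -4.0]
gripper_width: 0.66
gripper_force: 30.0
```

>>> drive_tool([
  {"tx":-0.4,"ty":-4,"tz":0,"ax":0,"ay":0,"az":0,"claw":4},
  {"tx":-0.4,"ty":-4,"tz":0,"ax":0,"ay":0,"az":0,"claw":4},
  {"tx":-0.4,"ty":-4,"tz":0,"ax":0,"ay":0,"az":0,"claw":4},
  {"tx":-0.4,"ty":-4,"tz":0,"ax":0,"ay":0,"az":0,"claw":4},
  {"tx":-0.4,"ty":-4,"tz":0,"ax":0,"ay":0,"az":0,"claw":4},
  {"tx":-0.4,"ty":-4,"tz":0,"ax":0,"ay":0,"az":0,"claw":4},
  {"tx":-0.4,"ty":-4,"tz":0,"ax":0,"ay":0,"az":0,"claw":4},
  {"tx":-0.2,"ty":-3,"tz":0,"ax":0,"ay":0,"az":0,"claw":4},
  {"tx":0,"ty":0,"tz":0,"ax":0,"ay":0,"az":0,"claw":4},
  {"tx":0,"ty":0,"tz":0,"ax":0,"ay":0,"az":0,"claw":4},
])

```text
time_s: 5.67
tcp_pos: [0.5317, 0.1593, 0.3036]
ee_rot: [[0.963, -0.269, -0.005], [-0.269, -0.963, -0.002], [-0.004, 0.003, -1.0]]
wrist_force: [0.7, -0.8, -4.9]
gripper_width: 0.657
gripper_force: 30.0
```

```bash
python3 to.py .5347 .1597 .21
python3 - <<'E'
from h import *
from scipy.optimize import least_squares
ims=[]
im,P,d,s=grab('wrist');t=np.array(s['tcp_pos']);R=np.array(s['ee_rot']);ims.append(im)
Q=(P-t)@R   # tool coords
H,S,V=cv2.split(cv2.cvtColor(im,cv2.COLOR_RGB2HSV))
m=(np.hypot(Q[...,0],Q[...,1])<.045)&(abs(H.astype(int)-97)<15)&(S>40)
q=Q[m];print(len(q),q.min(0).round(3),q.max(0).round(3))
side=q[(q[:,2]>-.035)&(q[:,2]<.06)];top=q[q[:,2]<-.043]
print('side',len(side),'top',len(top))
if len(side)>50:
    f=least_squares(lambda p:np.hypot(side[:,0]-p[0],side[:,1]-p[1])-.03,[0,0],loss='soft_l1',f_scale=.001);print('axis in tool',f.x,np.abs(f.fun).mean())
for n in('scene','top'):
    i,P,d,_=grab(n);ims.append(i)
np.savez('hold',w=ims[0],s=ims[1],t=ims[2])
c=cv2.resize(ims[1][150:290,260:400],(420,420),interpolation=2)
cv2.imwrite('pics/hold.png',np.hstack([cv2.resize(ims[0],(380,420)),c])[...,::-1])
E
```

```text
t 5.6667 tcp [0.5317 0.1593 0.3036] yaw -15.61 shift cm (tool) [ 0.32 -0.14  9.35] F [ 0.7 -0.8 -4.9] M [-0.11  0.05 -0.04] w 0.6571959758766656
11057 [-0.027 -0.039 -0.157] [0.037 0.041 0.232]
side 2382 top 6940
axis in tool [-0.00089942  0.00061389] 0.00016171149990938479
```

View pics/hold.png

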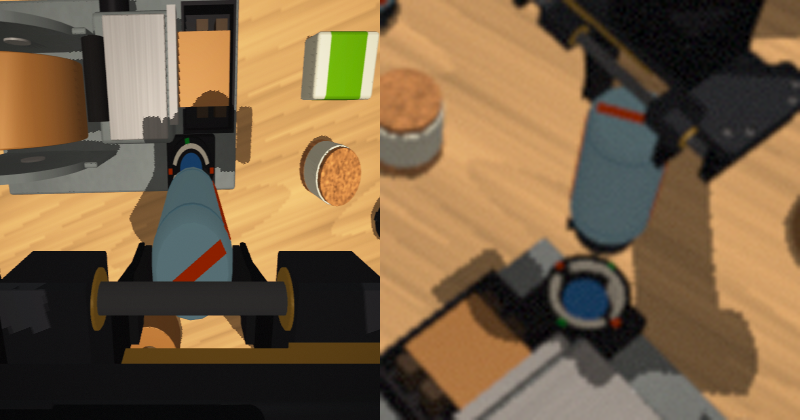

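The bottle is held upright, its axis about 1 mm off the tool axis. The collar is above the socket (scene crop (600,240) vs socket (588,295)). I'll centre it and descend to just above the rim.

>>> drive_tool([
  {"tx":0.42,"ty":-0.21,"tz":2.5,"ax":0,"ay":0,"az":0,"claw":4},
  {"tx":0,"ty":0,"tz":3,"ax":0,"ay":0,"az":0,"claw":4},
  {"tx":0,"ty":0,"tz":2.5,"ax":0,"ay":0,"az":0,"claw":4},
  {"tx":0,"ty":0,"tz":1,"ax":0,"ay":0,"az":0,"claw":4},
  {"tx":0,"ty":0,"tz":0,"ax":0,"ay":0,"az":0,"claw":4},
  {"tx":0,"ty":0,"tz":0,"ax":0,"ay":0,"az":0,"claw":4},
])

```text
time_s: 6.32
tcp_pos: [0.538, 0.1581, 0.2171]
ee_rot: [[0.962, -0.272, 0.001], [-0.272, -0.962, -0.0], [0.002, -0.0, -1.0]]
wrist_force: [-0.4, 0.5, -3.0]
gripper_width: 0.657
gripper_force: 30.0
```

```bash
cat > st.py <<'E'
from h import *
from scipy.optimize import least_squares
im,P,d,s=grab('wrist');t=np.array(s['tcp_pos']);R=np.array(s['ee_rot'])
H,S,V=cv2.split(cv2.cvtColor(im,cv2.COLOR_RGB2HSV));Q=(P-t)@R
m=(np.hypot(Q[...,0],Q[...,1])<.045)&(abs(H.astype(int)-97)<15)&(S>40)&(Q[...,2]>-.035)&(Q[...,2]<.07);q=P[m]
f=least_squares(lambda p:np.hypot(q[:,0]-p[0]-p[2]*(q[:,2]-.1),q[:,1]-p[1]-p[3]*(q[:,2]-.1))-.03,[t[0],t[1],0,0],loss='soft_l1',f_scale=.0005)
print('axis at rim height rel socket mm',((f.x[:2]-[.5347,.1597])*1e3).round(2),'tilt',f.x[2:].round(4),'n',len(q))
print('in tool mm',((np.r_[f.x[:2],.1]-[.5347,.1597,.1])@R*1e3).round(2))
print('t',s['time_s'],'origin below rim mm',(.1-(t[2]-.1076))*1e3,'tcp',t.round(4),'tool z',R[:,2].round(4),'yaw',np.degrees(np.arctan2(R[1,0],R[0,0])).round(1),'F',np.round(s['wrist_force'],1),'M',np.round(s['moment'],2),'j',np.round(s['joints'],0))
E
python3 st.py
```

```text
axis at rim height rel socket mm [ 2.96 -1.95] tilt [-0.0061  0.0001] n 2506
in tool mm [3.38 1.07 0.01]
t 6.3167 origin below rim mm -9.548354028694222 tcp [0.538  0.1581 0.2171] tool z [ 1.5e-03 -4.0e-04 -1.0e+00] yaw -15.8 F [-0.4  0.5 -3. ] M [ 0.04 -0.07  0.06] j [ 33.  14.  -6.   0. -70.  41.]
```

```bash
python3 - <<'E'
from h import *
A=[]
for i in range(8):
    s=sense();A.append(np.r_[s['tcp_pos'],np.array(s['ee_rot'])[:,2][:2]]);capture('top')
A=np.array(A);print((A*1e3).round(1),(A.mean(0)*1e3).round(2))
E
python3 st.py
```

```text
[[538.6 158.6 218.2   3.7   0.9]
 [538.8 158.9 218.6   4.4   1.6]
 [538.6 159.1 218.5   4.2   1.9]
 [538.3 159.2 218.2   3.6   1.8]
 [538.  159.1 217.8   2.8   1.5]
 [537.8 159.1 217.5   2.2   1.2]
 [537.6 159.  217.1   1.6   0.9]
 [537.5 159.  216.9   1.1   0.7]] [538.17 159.01 217.86   2.93   1.31]
axis at rim height rel socket mm [ 1.79 -0.84] tilt [-0.0023 -0.0017] n 2475
in tool mm [1.95 0.33 0.  ]
t 6.7667 origin below rim mm -9.045179341857224 tcp [0.5374 0.159  0.2166] tool z [ 8.e-04  5.e-04 -1.e+00] yaw -15.7 F [ 1.4 -0.2 -4.4] M [-0.01  0.02  0.  ] j [ 33.  14.  -6.   0. -70.  41.]
```

>>> drive_tool([
  {"tx":-0.2,"ty":-0.03,"tz":0.4,"ax":0,"ay":0,"az":0,"claw":4},
  {"tx":0,"ty":0,"tz":0.4,"ax":0,"ay":0,"az":0,"claw":4},
  {"tx":0,"ty":0,"tz":0.4,"ax":0,"ay":0,"az":0,"claw":4},
  {"tx":0,"ty":0,"tz":0.2,"ax":0,"ay":0,"az":0,"claw":4},
  {"tx":0,"ty":0,"tz":0,"ax":0,"ay":0,"az":0,"claw":4},
  {"tx":0,"ty":0,"tz":0,"ax":0,"ay":0,"az":0,"claw":4},
])

```text
time_s: 7.32
tcp_pos: [0.5354, 0.1596, 0.2019]
ee_rot: [[0.962, -0.271, -0.0], [-0.271, -0.962, -0.0], [-0.0, 0.001, -1.0]]
wrist_force: [-0.7, -0.4, -3.9]
gripper_width: 0.662
gripper_force: 30.0
```

```bash
python3 st.py
```

```text
axis at rim height rel socket mm [-0.37 -0.38] tilt [-0.0012 -0.0006] n 2492
in tool mm [-0.25  0.47  0.  ]
t 7.3167 origin below rim mm 5.710323662995231 tcp [0.5354 0.1596 0.2019] tool z [-4.e-04 -4.e-04 -1.e+00] yaw -15.7 F [-0.7 -0.4 -3.9] M [ 0.01 -0.01  0.  ] j [ 33.  15.  -7.   0. -68.  41.]
```

Centred, with the collar in the bore. I'll lower further until the lugs touch the lip.

>>> drive_tool([
  {"tx":0,"ty":-0.03,"tz":0.1,"ax":0,"ay":0,"az":0,"claw":4},
  {"tx":0,"ty":0,"tz":0.1,"ax":0,"ay":0,"az":0,"claw":4},
  {"tx":0,"ty":0,"tz":0.1,"ax":0,"ay":0,"az":0,"claw":4},
  {"tx":0,"ty":0,"tz":0,"ax":0,"ay":0,"az":0,"claw":4},
  {"tx":0,"ty":0,"tz":0,"ax":0,"ay":0,"az":0,"claw":4},
])

```text
time_s: 7.78
tcp_pos: [0.5358, 0.16, 0.1997]
ee_rot: [[0.963, -0.271, 0.001], [-0.271, -0.963, 0.0], [0.001, -0.001, -1.0]]
wrist_force: [-0.5, -0.2, -1.1]
gripper_width: 0.658
gripper_force: 30.0
```

>>> drive_tool([
  {"tx":0,"ty":0,"tz":0.1,"ax":0,"ay":0,"az":0,"claw":4},
  {"tx":0,"ty":0,"tz":0,"ax":0,"ay":0,"az":0,"claw":4},
  {"tx":0,"ty":0,"tz":0,"ax":0,"ay":0,"az":0,"claw":4},
])

```text
time_s: 8.03
tcp_pos: [0.5363, 0.16, 0.1996]
ee_rot: [[0.963, -0.271, 0.003], [-0.271, -0.963, 0.0], [0.002, -0.001, -1.0]]
wrist_force: [0.3, -0.2, 3.9]
gripper_width: 0.66
gripper_force: 30.0
```

Contact: about 8 N against free weight, at the height expected for lugs on the lip. I'll turn clockwise (+az) and feel for the drop.

>>> drive_tool([
  {"tx":0,"ty":0,"tz":0,"ax":0,"ay":0,"az":0.06,"claw":4},
  {"tx":0,"ty":0,"tz":0,"ax":0,"ay":0,"az":0.06,"claw":4},
  {"tx":0,"ty":0,"tz":0,"ax":0,"ay":0,"az":0.06,"claw":4},
  {"tx":0,"ty":0,"tz":0,"ax":0,"ay":0,"az":0,"claw":4},
])

```text
time_s: 8.37
tcp_pos: [0.5363, 0.16, 0.1995]
ee_rot: [[0.898, -0.44, 0.003], [-0.44, -0.898, 0.001], [0.002, -0.002, -1.0]]
wrist_force: [-0.8, 0.5, 5.1]
gripper_width: 0.655
gripper_force: 30.0
```

>>> drive_tool([
  {"tx":0,"ty":0,"tz":0,"ax":0,"ay":0,"az":0.06,"claw":4},
  {"tx":0,"ty":0,"tz":0,"ax":0,"ay":0,"az":0.06,"claw":4},
  {"tx":0,"ty":0,"tz":0,"ax":0,"ay":0,"az":0,"claw":4},
])

```text
time_s: 8.62
tcp_pos: [0.5363, 0.1601, 0.1995]
ee_rot: [[0.839, -0.544, 0.003], [-0.544, -0.839, 0.001], [0.002, -0.002, -1.0]]
wrist_force: [-1.2, -0.9, 5.5]
gripper_width: 0.663
gripper_force: 30.0
```

```bash
python3 st.py
```

```text
axis at rim height rel socket mm [0.57 0.56] tilt [-0.0007 -0.0016] n 2456
in tool mm [ 0.17 -0.78  0.  ]
t 8.6167 origin below rim mm 8.082767453238244 tcp [0.5363 0.1601 0.1995] tool z [ 2.6e-03  6.0e-04 -1.0e+00] yaw -32.9 F [-1.2 -0.9  5.5] M [-0.19  0.16 -0.12] j [ 33.  15.  -8.   0. -67.  24.]
```

>>> drive_tool([
  {"tx":0,"ty":0,"tz":0,"ax":0,"ay":0,"az":0.06,"claw":4},
  {"tx":0,"ty":0,"tz":0,"ax":0,"ay":0,"az":0.06,"claw":4},
  {"tx":0,"ty":0,"tz":0,"ax":0,"ay":0,"az":0,"claw":4},
])

```text
time_s: 8.92
tcp_pos: [0.5363, 0.1601, 0.1995]
ee_rot: [[0.768, -0.64, 0.003], [-0.64, -0.768, 0.001], [0.002, -0.002, -1.0]]
wrist_force: [0.5, -0.5, 4.6]
gripper_width: 0.657
gripper_force: 30.0
```

>>> drive_tool([
  {"tx":0,"ty":0,"tz":0,"ax":0,"ay":0,"az":0.06,"claw":4},
  {"tx":0,"ty":0,"tz":0,"ax":0,"ay":0,"az":0.06,"claw":4},
  {"tx":0,"ty":0,"tz":0,"ax":0,"ay":0,"az":0,"claw":4},
])

```text
time_s: 9.17
tcp_pos: [0.5363, 0.1602, 0.1995]
ee_rot: [[0.686, -0.728, 0.003], [-0.728, -0.686, 0.001], [0.001, -0.002, -1.0]]
wrist_force: [0.1, -0.1, 5.1]
gripper_width: 0.666
gripper_force: 30.0
```

Turned 31° so far, still on the lip. Continuing.

>>> drive_tool([
  {"tx":0,"ty":0,"tz":0,"ax":0,"ay":0,"az":0.06,"claw":4},
  {"tx":0,"ty":0,"tz":0,"ax":0,"ay":0,"az":0.06,"claw":4},
  {"tx":0,"ty":0,"tz":0,"ax":0,"ay":0,"az":0,"claw":4},
])

```text
time_s: 9.42
tcp_pos: [0.5362, 0.1602, 0.1993]
ee_rot: [[0.594, -0.804, 0.002], [-0.804, -0.594, 0.001], [0.001, -0.002, -1.0]]
wrist_force: [-0.5, -0.4, 5.9]
gripper_width: 0.662
gripper_force: 30.0
```

>>> drive_tool([
  {"tx":0,"ty":0,"tz":0,"ax":0,"ay":0,"az":0.06,"claw":4},
  {"tx":0,"ty":0,"tz":0,"ax":0,"ay":0,"az":0.06,"claw":4},
  {"tx":0,"ty":0,"tz":0,"ax":0,"ay":0,"az":0,"claw":4},
])

```text
time_s: 9.67
tcp_pos: [0.5354, 0.1603, 0.1978]
ee_rot: [[0.494, -0.869, -0.0], [-0.869, -0.494, 0.001], [-0.001, -0.0, -1.0]]
wrist_force: [-0.3, 0.4, -3.4]
gripper_width: 0.658
gripper_force: 30.0
```

```bash
python3 st.py
```

```text
axis at rim height rel socket mm [0.63 0.46] tilt [-0.0035  0.0029] n 2531
in tool mm [-0.08 -0.77  0.  ]
t 9.6667 origin below rim mm 9.768672846153459 tcp [0.5354 0.1603 0.1978] tool z [-1.e-04  1.e-03 -1.e+00] yaw -60.4 F [-0.3  0.4 -3.4] M [ 0.11 -0.05 -0.  ] j [ 33.  15.  -8.  -0. -67.  -4.]
```

The lugs dropped into the gaps: z fell 1.7 mm and the load vanished, at yaw −60°. Now onto the valve and down.

>>> drive_tool([
  {"tx":0,"ty":0,"tz":0.1,"ax":0,"ay":0,"az":0.02,"claw":4},
  {"tx":0,"ty":0,"tz":0.1,"ax":0,"ay":0,"az":0,"claw":4},
  {"tx":0,"ty":0,"tz":0,"ax":0,"ay":0,"az":0,"claw":4},
  {"tx":0,"ty":0,"tz":0,"ax":0,"ay":0,"az":0,"claw":4},
])

```text
time_s: 10.05
tcp_pos: [0.5355, 0.1597, 0.1963]
ee_rot: [[0.477, -0.879, -0.0], [-0.879, -0.477, -0.0], [0.0, 0.0, -1.0]]
wrist_force: [-0.9, -0.3, 1.8]
gripper_width: 0.659
gripper_force: 30.0
```

>>> drive_tool([
  {"tx":0,"ty":0,"tz":0.1,"ax":0,"ay":0,"az":0,"claw":4},
  {"tx":0,"ty":0,"tz":0.1,"ax":0,"ay":0,"az":0,"claw":4},
  {"tx":0,"ty":0,"tz":0.1,"ax":0,"ay":0,"az":0,"claw":4},
  {"tx":0,"ty":0,"tz":0.1,"ax":0,"ay":0,"az":0,"claw":4},
  {"tx":0,"ty":0,"tz":0.1,"ax":0,"ay":0,"az":0,"claw":4},
  {"tx":0,"ty":0,"tz":0,"ax":0,"ay":0,"az":0,"claw":4},
  {"tx":0,"ty":0,"tz":0,"ax":0,"ay":0,"az":0,"claw":4},
])

```text
time_s: 10.63
tcp_pos: [0.5357, 0.1598, 0.1917]
ee_rot: [[0.476, -0.879, 0.001], [-0.879, -0.476, -0.0], [0.0, -0.0, -1.0]]
wrist_force: [-1.8, -1.6, 6.3]
gripper_width: 0.662
gripper_force: 30.0
```

```bash
python3 st.py
```

```text
axis at rim height rel socket mm [0.34 0.15] tilt [0.0007 0.0021] n 2472
in tool mm [ 0.03 -0.36  0.  ]
t 10.6333 origin below rim mm 15.857930169312528 tcp [0.5357 0.1598 0.1917] tool z [ 6.e-04 -2.e-04 -1.e+00] yaw -61.6 F [-1.8 -1.6  6.3] M [-0.32  0.58  0.03] j [ 33.  15.  -8.   0. -66.  -5.]
```

>>> drive_tool([
  {"tx":0,"ty":0,"tz":0.1,"ax":0,"ay":0,"az":0,"claw":4},
  {"tx":0,"ty":0,"tz":0.1,"ax":0,"ay":0,"az":0,"claw":4},
  {"tx":0,"ty":0,"tz":0.1,"ax":0,"ay":0,"az":0,"claw":4},
  {"tx":0,"ty":0,"tz":0.1,"ax":0,"ay":0,"az":0,"claw":4},
  {"tx":0,"ty":0,"tz":0,"ax":0,"ay":0,"az":0,"claw":4},
  {"tx":0,"ty":0,"tz":0,"ax":0,"ay":0,"az":0,"claw":4},
])

```text
time_s: 11.18
tcp_pos: [0.5359, 0.1597, 0.1885]
ee_rot: [[0.476, -0.879, 0.001], [-0.879, -0.476, -0.0], [0.001, -0.001, -1.0]]
wrist_force: [-1.8, -1.0, 8.0]
gripper_width: 0.658
gripper_force: 30.0
```

```bash
python3 st.py
```

```text
axis at rim height rel socket mm [0.4  0.14] tilt [0.0017 0.0018] n 2458
in tool mm [ 0.07 -0.41  0.  ]
t 11.1833 origin below rim mm 19.105075973269546 tcp [0.5359 0.1597 0.1885] tool z [ 1.4e-03 -3.0e-04 -1.0e+00] yaw -61.5 F [-1.8 -1.   8. ] M [-0.42  0.87  0.01] j [ 33.  15.  -9.   0. -66.  -5.]
```

>>> drive_tool([
  {"tx":0,"ty":0,"tz":0.1,"ax":0,"ay":0,"az":0,"claw":4},
  {"tx":0,"ty":0,"tz":0,"ax":0,"ay":0,"az":0.06,"claw":4},
  {"tx":0,"ty":0,"tz":0,"ax":0,"ay":0,"az":0.06,"claw":4},
  {"tx":0,"ty":0,"tz":0,"ax":0,"ay":0,"az":0.06,"claw":4},
  {"tx":0,"ty":0,"tz":0,"ax":0,"ay":0,"az":0,"claw":4},
])

```text
time_s: 11.65
tcp_pos: [0.5364, 0.1601, 0.1879]
ee_rot: [[0.309, -0.951, 0.003], [-0.951, -0.309, 0.001], [0.0, -0.003, -1.0]]
wrist_force: [-1.6, -0.6, 8.9]
gripper_width: 0.661
gripper_force: 30.0
```

```bash
python3 st.py
```

```text
axis at rim height rel socket mm [1.46 0.54] tilt [-0.0011  0.0018] n 2468
in tool mm [-0.06 -1.56  0.  ]
t 11.65 origin below rim mm 19.69088294990798 tcp [0.5364 0.1601 0.1879] tool z [ 2.9e-03  6.0e-04 -1.0e+00] yaw -72.0 F [-1.6 -0.6  8.9] M [-0.23  0.64 -0.11] j [ 33.  15.  -9.   0. -66. -15.]
```

>>> drive_tool([
  {"tx":0,"ty":0,"tz":0,"ax":0,"ay":0,"az":0.08,"claw":4},
  {"tx":0,"ty":0,"tz":0,"ax":0,"ay":0,"az":0.08,"claw":4},
  {"tx":0,"ty":0,"tz":0,"ax":0,"ay":0,"az":0.08,"claw":4},
  {"tx":0,"ty":0,"tz":0,"ax":0,"ay":0,"az":0.08,"claw":4},
  {"tx":0,"ty":0,"tz":0,"ax":0,"ay":0,"az":0.08,"claw":4},
  {"tx":0,"ty":0,"tz":0,"ax":0,"ay":0,"az":0.08,"claw":4},
  {"tx":0,"ty":0,"tz":0,"ax":0,"ay":0,"az":0,"claw":4},
])

```text
time_s: 12.28
tcp_pos: [0.5362, 0.1603, 0.1878]
ee_rot: [[-0.165, -0.986, 0.003], [-0.986, 0.165, 0.001], [-0.001, -0.002, -1.0]]
wrist_force: [-1.9, 1.1, 8.4]
gripper_width: 0.657
gripper_force: 30.0
```

```bash
cat >> st.py <<'E'
r=((H<14)|(H>170))&(S>110)&(np.hypot(Q[...,0],Q[...,1])<.034)&(abs(Q[...,2]+.05)<.006)
if r.sum()>30:
    b=P[r][:,:2];w=np.linalg.svd(b-b.mean(0))[2][0];print('bar',np.degrees(np.arctan2(w[1],w[0])).round(1),r.sum())
E
python3 st.py
```

```text
axis at rim height rel socket mm [1.66 0.37] tilt [0.0006 0.004 ] n 2510
in tool mm [-0.64 -1.58  0.  ]
t 12.2833 origin below rim mm 19.750765425033844 tcp [0.5362 0.1603 0.1878] tool z [ 0.0026  0.001  -1.    ] yaw -99.5 F [-1.9  1.1  8.4] M [ 0.03  0.74 -0.07] j [ 33.  15.  -9.   0. -66. -43.]
bar 20.7 1165
```

>>> drive_tool([
  {"tx":0,"ty":0,"tz":0,"ax":0,"ay":0,"az":0.08,"claw":4},
  {"tx":0,"ty":0,"tz":0,"ax":0,"ay":0,"az":0.08,"claw":4},
  {"tx":0,"ty":0,"tz":0,"ax":0,"ay":0,"az":0.08,"claw":4},
  {"tx":0,"ty":0,"tz":0,"ax":0,"ay":0,"az":0.08,"claw":4},
  {"tx":0,"ty":0,"tz":0,"ax":0,"ay":0,"az":0.08,"claw":4},
  {"tx":0,"ty":0,"tz":0,"ax":0,"ay":0,"az":0.08,"claw":4},
  {"tx":0,"ty":0,"tz":0,"ax":0,"ay":0,"az":0.08,"claw":4},
  {"tx":0,"ty":0,"tz":0,"ax":0,"ay":0,"az":0.06,"claw":4},
  {"tx":0,"ty":0,"tz":0,"ax":0,"ay":0,"az":0,"claw":4},
])

```text
time_s: 13.08
tcp_pos: [0.5366, 0.1606, 0.188]
ee_rot: [[-0.707, -0.707, 0.004], [-0.707, 0.707, 0.002], [-0.004, -0.001, -1.0]]
wrist_force: [-2.0, 0.4, 8.8]
gripper_width: 0.661
gripper_force: 30.0
```

```bash
python3 st.py
```

```text
axis at rim height rel socket mm [ 1.84 -0.1 ] tilt [0.0062 0.0064] n 2603
in tool mm [-1.23 -1.37  0.01]
t 13.0833 origin below rim mm 19.606296722848693 tcp [0.5366 0.1606 0.188 ] tool z [ 0.0036  0.0018 -1.    ] yaw -135.0 F [-2.   0.4  8.8] M [ 0.29  0.54 -0.05] j [ 33.  15.  -9.   0. -66. -78.]
bar -14.7 1164
```

Turned 75° from the drop; approaching the notch. Now small steps to the stop, watching the moment.

>>> drive_tool([
  {"tx":0,"ty":0,"tz":0,"ax":0,"ay":0,"az":0.04,"claw":4},
  {"tx":0,"ty":0,"tz":0,"ax":0,"ay":0,"az":0.04,"claw":4},
  {"tx":0,"ty":0,"tz":0,"ax":0,"ay":0,"az":0.04,"claw":4},
  {"tx":0,"ty":0,"tz":0,"ax":0,"ay":0,"az":0,"claw":4},
])

```text
time_s: 13.47
tcp_pos: [0.5367, 0.1607, 0.188]
ee_rot: [[-0.786, -0.618, 0.004], [-0.618, 0.786, 0.002], [-0.004, -0.001, -1.0]]
wrist_force: [-2.0, -0.1, 8.4]
gripper_width: 0.662
gripper_force: 30.0
```

```bash
python3 st.py
```

```text
axis at rim height rel socket mm [ 1.83 -0.11] tilt [0.0076 0.0061] n 2615
in tool mm [-1.37 -1.22  0.01]
t 13.4667 origin below rim mm 19.584880880172324 tcp [0.5367 0.1607 0.188 ] tool z [ 0.0038  0.0019 -1.    ] yaw -141.8 F [-2.  -0.1  8.4] M [ 0.23  0.47 -0.03] j [ 33.  15.  -9.   0. -66. -85.]
bar -21.6 1160
```

>>> drive_tool([
  {"tx":0,"ty":0,"tz":0,"ax":0,"ay":0,"az":0.03,"claw":4},
  {"tx":0,"ty":0,"tz":0,"ax":0,"ay":0,"az":0.03,"claw":4},
  {"tx":0,"ty":0,"tz":0,"ax":0,"ay":0,"az":0,"claw":4},
])

```text
time_s: 13.77
tcp_pos: [0.5367, 0.1608, 0.188]
ee_rot: [[-0.822, -0.57, 0.004], [-0.57, 0.822, 0.002], [-0.004, -0.001, -1.0]]
wrist_force: [-2.1, 0.2, 9.0]
gripper_width: 0.661
gripper_force: 30.0
```

```bash
python3 st.py
```

```text
axis at rim height rel socket mm [ 1.76 -0.08] tilt [0.0084 0.0059] n 2622
in tool mm [-1.41 -1.07  0.01]
t 13.7667 origin below rim mm 19.581694658484334 tcp [0.5367 0.1608 0.188 ] tool z [ 0.0038  0.002  -1.    ] yaw -145.2 F [-2.1  0.2  9. ] M [0.33 0.48 0.01] j [ 33.  15.  -9.   0. -66. -89.]
bar -24.9 1165
```

>>> drive_tool([
  {"tx":0,"ty":0,"tz":0,"ax":0,"ay":0,"az":0.03,"claw":4},
  {"tx":0,"ty":0,"tz":0,"ax":0,"ay":0,"az":0.02,"claw":4},
  {"tx":0,"ty":0,"tz":0,"ax":0,"ay":0,"az":0,"claw":4},
  {"tx":0,"ty":0,"tz":0,"ax":0,"ay":0,"az":0,"claw":4},
])

```text
time_s: 14.15
tcp_pos: [0.5367, 0.1607, 0.188]
ee_rot: [[-0.848, -0.529, 0.004], [-0.529, 0.848, 0.002], [-0.004, -0.001, -1.0]]
wrist_force: [-2.3, 0.2, 8.8]
gripper_width: 0.659
gripper_force: 30.0
```

```bash
python3 st.py
```

```text
axis at rim height rel socket mm [ 1.75 -0.26] tilt [0.009  0.0062] n 2632
in tool mm [-1.34 -1.15  0.01]
t 14.15 origin below rim mm 19.553818228594032 tcp [0.5367 0.1607 0.188 ] tool z [ 0.0039  0.0018 -1.    ] yaw -148.0 F [-2.3  0.2  8.8] M [0.22 0.44 0.08] j [ 33.  15.  -9.   0. -66. -91.]
bar -27.6 1158
```

>>> drive_tool([
  {"tx":0,"ty":0,"tz":0,"ax":0,"ay":0,"az":0.02,"claw":4},
  {"tx":0,"ty":0,"tz":0,"ax":0,"ay":0,"az":0.02,"claw":4},
  {"tx":0,"ty":0,"tz":0,"ax":0,"ay":0,"az":0,"claw":4},
])

```text
time_s: 14.45
tcp_pos: [0.5367, 0.1605, 0.188]
ee_rot: [[-0.868, -0.496, 0.004], [-0.496, 0.868, 0.001], [-0.004, -0.001, -1.0]]
wrist_force: [-2.0, -0.1, 8.4]
gripper_width: 0.659
gripper_force: 30.0
```

```bash
python3 st.py
```

```text
axis at rim height rel socket mm [ 1.64 -0.61] tilt [0.01   0.0076] n 2644
in tool mm [-1.12 -1.34  0.01]
t 14.45 origin below rim mm 19.580896406646037 tcp [0.5367 0.1605 0.188 ] tool z [ 0.0039  0.0012 -1.    ] yaw -150.3 F [-2.  -0.1  8.4] M [0.11 0.4  0.56] j [ 33.  15.  -9.   0. -66. -94.]
bar -29.3 1156
```

Mz jumped to 0.56 N m: that's the stop. I'll back off slightly and let it rise into the notches.

>>> drive_tool([
  {"tx":0,"ty":0,"tz":0,"ax":0,"ay":0,"az":-0.04,"claw":4},
  {"tx":0,"ty":0,"tz":-0.1,"ax":0,"ay":0,"az":0,"claw":4},
  {"tx":0,"ty":0,"tz":-0.1,"ax":0,"ay":0,"az":0,"claw":4},
  {"tx":0,"ty":0,"tz":-0.1,"ax":0,"ay":0,"az":0,"claw":4},
  {"tx":0,"ty":0,"tz":-0.1,"ax":0,"ay":0,"az":0,"claw":4},
  {"tx":0,"ty":0,"tz":-0.1,"ax":0,"ay":0,"az":0,"claw":4},
  {"tx":0,"ty":0,"tz":0,"ax":0,"ay":0,"az":0,"claw":4},
  {"tx":0,"ty":0,"tz":0,"ax":0,"ay":0,"az":0,"claw":4},
])

```text
time_s: 15.17
tcp_pos: [0.5364, 0.1603, 0.1922]
ee_rot: [[-0.849, -0.529, 0.003], [-0.529, 0.849, 0.001], [-0.003, -0.001, -1.0]]
wrist_force: [-1.1, -0.4, 5.2]
gripper_width: 0.661
gripper_force: 30.0
```

```bash
python3 st.py
```

```text
axis at rim height rel socket mm [ 1.78 -0.65] tilt [0.0061 0.0064] n 2594
in tool mm [-1.16 -1.49  0.  ]
t 15.1667 origin below rim mm 15.444544596523086 tcp [0.5364 0.1603 0.1922] tool z [ 0.0026  0.001  -1.    ] yaw -148.1 F [-1.1 -0.4  5.2] M [-0.02  0.09  0.03] j [ 33.  15.  -8.   0. -66. -91.]
bar -27.7 1167
```

>>> drive_tool([
  {"tx":0,"ty":0,"tz":-0.1,"ax":0,"ay":0,"az":0,"claw":4},
  {"tx":0,"ty":0,"tz":-0.1,"ax":0,"ay":0,"az":0,"claw":4},
  {"tx":0,"ty":0,"tz":0,"ax":0,"ay":0,"az":0,"claw":4},
  {"tx":0,"ty":0,"tz":0,"ax":0,"ay":0,"az":0,"claw":4},
])

```text
time_s: 15.55
tcp_pos: [0.5355, 0.1599, 0.1927]
ee_rot: [[-0.849, -0.529, -0.0], [-0.529, 0.849, -0.0], [0.0, 0.0, -1.0]]
wrist_force: [0.3, -0.7, 1.4]
gripper_width: 0.656
gripper_force: 30.0
```

```bash
python3 st.py
```

```text
axis at rim height rel socket mm [ 1.73 -0.7 ] tilt [0.0006 0.004 ] n 2516
in tool mm [-1.1  -1.51 -0.  ]
t 15.55 origin below rim mm 14.883734963581723 tcp [0.5355 0.1599 0.1927] tool z [-3.e-04 -1.e-04 -1.e+00] yaw -148.1 F [ 0.3 -0.7  1.4] M [-0.13 -0.22  0.05] j [ 33.  15.  -8.  -0. -67. -91.]
bar -27.6 1176
```

It holds at 14.9 mm below the rim while the load shifts to the lugs, so it's locked. Release and retreat.

>>> drive_tool([
  {"tx":0,"ty":0,"tz":-0.05,"ax":0,"ay":0,"az":0,"claw":4},
  {"tx":0,"ty":0,"tz":0,"ax":0,"ay":0,"az":0,"claw":8.7},
  {"tx":0,"ty":0,"tz":0,"ax":0,"ay":0,"az":0,"claw":8.7},
  {"tx":0,"ty":0,"tz":0,"ax":0,"ay":0,"az":0,"claw":8.7},
  {"tx":0,"ty":0,"tz":0,"ax":0,"ay":0,"az":0,"claw":8.7},
  {"tx":0,"ty":0,"tz":0,"ax":0,"ay":0,"az":0,"claw":8.7},
  {"tx":0,"ty":0,"tz":0,"ax":0,"ay":0,"az":0,"claw":8.7},
])

```text
time_s: 16.18
tcp_pos: [0.5355, 0.16, 0.1937]
ee_rot: [[-0.849, -0.528, 0.0], [-0.528, 0.849, 0.0], [-0.0, 0.0, -1.0]]
wrist_force: [0.4, 0.2, -0.2]
gripper_width: 0.972
gripper_force: 0.0
```

>>> drive_tool([
  {"tx":0,"ty":0,"tz":-1,"ax":0,"ay":0,"az":0,"claw":8.7},
  {"tx":0,"ty":0,"tz":-2,"ax":0,"ay":0,"az":0,"claw":8.7},
  {"tx":0,"ty":0,"tz":-3,"ax":0,"ay":0,"az":0,"claw":8.7},
  {"tx":0,"ty":0,"tz":-3,"ax":0,"ay":0,"az":0,"claw":8.7},
  {"tx":0,"ty":0,"tz":-3,"ax":0,"ay":0,"az":0,"claw":8.7},
  {"tx":0,"ty":0,"tz":-2,"ax":0,"ay":0,"az":0,"claw":8.7},
  {"tx":0,"ty":0,"tz":0,"ax":0,"ay":0,"az":0,"claw":8.7},
  {"tx":0,"ty":0,"tz":0,"ax":0,"ay":0,"az":0,"claw":8.7},
])

```text
time_s: 16.85
tcp_pos: [0.5359, 0.1603, 0.3357]
ee_rot: [[-0.849, -0.529, 0.003], [-0.529, 0.849, 0.002], [-0.004, 0.0, -1.0]]
wrist_force: [0.2, 0.1, -1.2]
gripper_width: 1.002
gripper_force: 0.0
```

Run:
```python
from h import *
im,P,d,s=grab('wrist')
m=(np.hypot(P[...,0]-.535,P[...,1]-.16)<.045)&(P[...,2]>.2)&(P[...,2]<.27)
q=P[m];k=abs(q[:,2]-np.median(q[:,2]))<.004
print(len(q),'ztop (locked: .240)',np.median(q[:,2]),'circ',cv2.minEnclosingCircle(q[k][:,:2].astype(np.float32)),s['tcp_pos'],s['wrist_force'],s['gripper_width'])
i,P,d,_=grab('scene')
cv2.imwrite('pics/end.png',np.hstack([cv2.resize(im,(440,330)),cv2.resize(i[150:290,260:400],(330,330))])[...,::-1])
```

```text
3859 ztop (locked: .240) 0.24027200113882008 circ ((0.5356765985488892, 0.15881383419036865), 0.02874070592224598) [0.53588725 0.16025698 0.3356715 ] [ 0.22652135  0.12472901 -1.17743771] 1.0015308895954214
```

View pics/end.png

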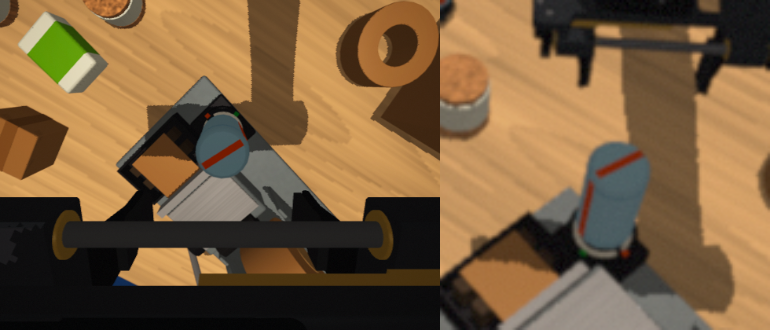

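The bottle stands upright in the socket (end picture (222,145) and (612,195)), its top at 240 mm as a locked bottle's should be, and the gripper is clear above it.

```bash
python3 -c "
from station import finish_job;print(finish_job())"
```

```text
the job is handed in; nothing more can be done
None
```

The middle-sized water bottle is locked in the bayonet socket, upright and released, with its top at 240 mm as expected when locked; I handed the job in at about 17 s of the 51 s, and the hand-in call gave no verdict.

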